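Jog freshly sealed border tiles into a row in the lay-up tray

ROBOT

A 7-joint arm with a two-finger parallel gripper is mounted at the origin on the work surface; the furniture and walls round the work are solid. World frame = base frame: x ahead of the robot, y to its left, z up, the work surface at z = 0. Lengths are in mm, angles in rad, forces in N, time in s.
With the tool pointing down it reaches from about 425 to 950 mm from the base axis. Payload 16.7 kg.
Tool frame: the origin (TCP) lies midway between the tips of the shut fingers; the grasp point (between the pads) lies bot.pinch_z behind it (bot.pinch_z is the distance from the TCP to the grasp point, in mm); y points along the fingers, x is the direction in which the jaws open and shut, and the axes are right-handed (so a half turn about y gives the same grasp; the last joint's range is limited). The gripper opens to 94 mm and grips with 3 to 60 N. Pads are 16 mm wide; open, the fingers measure 119 mm over their backs; the gripper's body (75 mm by 177 mm) begins 78 mm behind the grasp point.
Start: joints at [-1.25, 0.426, 0.074, 1.606, -0.034, 1.111, -0.067], TCP at [305.575, 601.829, 205.467] pointing down, gripper open.
Joint ranges: [-2.85, 2.85], [-0.5, 2.14], [-1.23, 1.37], [0.21, 2.46], [-1.02, 4.16], [0.16, 2.05], [-2.73, 2.73]. Speed limits (rad/s): [1.89, 1.89, 2.39, 2.39, 3.01, 3.01, 3.01].

INTERFACE

Orientations are given as a 3x3 rotation matrix whose columns are the frame's x, y, z axes.
In Python, from workcell import bot gives the robot as it stands.
- The arm moves only by the tool jog_arm, never from a script. Its argument "rows" is a list of rows, each a list of 6 numbers: the shift along the tool's x, y, z in units of 50 mm (1.0 is 50 mm), then the turn, a rotation vector about the tool's x, y, z in units of 5 degrees (1.0 is 5 degrees). In form: [[x, y, z, wx, wy, wz], ...]. A call has 1 to 12 rows; each row shifts and turns the commanded pose from where the row before left it, along the tool's axes as they then stand; what a row does not reach is not made up. A row lasts 1/8 s, in which the tool goes at most 62.5 mm and 10.7 degrees, less where a joint would pass 70% of its speed; a pose out of reach is approached as far as the arm can. A call is refused whole if a number of a shift passes 1 or a number of a turn 1, either way. A call with a gripper value outside its range is refused whole. "claw" is the opening, from 0 (shut) to 1 (fully open), set as the call begins (left out, the last holds). The fingers move at their own pace and stop on an object; the grip force is fixed at half the most. Time passes only in rows, so rows that do not move let the fingers close. It gives the time, the measured TCP pose, the force and the opening at its end, in the units of the state.
- bot.get_state(): the state, without advancing time (a new reading comes with each control period).
- bot.grab_frame(name): name is "scene" or "top" or "wrist"; returns a dict with "color" (420x560x3 uint8, red, green, blue), "mtx" (3x3 intrinsics, pixels), "k1" (the pictures are not rectified: a ray, as slopes to the right and down, at radius r is drawn at 1 + k1 r^2 times it, then the intrinsics apply), "extrinsics" (4x4, takes a point from camera to world coordinates); the wrist camera has in their place "mount" (4x4, takes a point from camera to tool coordinates, whose origin is the TCP and whose axes are the tool frame's). Camera axes: x right, y down, z forward; pixel columns grow to the right and rows downward; lengths in mm; the calibration is good to about 2 mm. A picture is of the moment at which its call begins: read the wrist's pose just before it. There is no depth.
- bot.hand_in(): hands the job in, once; it reports no verdict.
The state is a dict: "time": time; "joints": joint angles; "joint_vel": joint speeds; "effort": joint torques, N m; "position": TCP position; "tcp_rot": TCP orientation; "ft_force": force on the tool from outside, world axes, zero at the start; "ft_torque": the same for the moment, N m; "finger_gap": finger opening in mm.
Only numpy, scipy, OpenCV 4.12 (cv2) and the standard library are available. Lean on these libraries where they do the work, as an engineer would, in place of code of your own. Each camera call takes 0.05 s, during which the arm holds its last target.

TASK

The four small plaster border tiles scattered in the lay-up tray have just been sealed and are still wet, so do not touch them: take the tray by its handles and tip it, slowly so that no tile bangs into a rail and chips, towards the long metal fence and towards the metal end stop, until all four lie flat in one row, square and flush along the fence and closed up without gaps from the end stop. Then leave the tray standing flat on the table, set down gently, and do not shift the tape, the jar or the sanding block.

Things in the scene. Friction and masses are not known exactly. Their poses are not given: they have to be found in the camera images.
- tray: loose lay-up tray on the table, 214 mm (its x) by 304 mm (its y), ~0.75 kg. Origin: centre of its underside; z up. Its smooth grey floor, 12 mm above the underside, reaches from x = -95 to +95 mm and y = -140 to +140 mm; tiles start to slide at a slope of 9 to 16 degrees, differing from time to time; a crooked one turns flush only at a steeper one, up to 30. It rocks on 4 mm rubber feet whose outer edges lie at x = +-102 mm and y = +-147 mm.
- fence (a point): foot of the fence, in the middle of its inner face, at floor level: the fence is the aluminium rail, 16 mm high above the floor and 12 mm thick, along the tray's whole +x long side (inner face at x = +95 mm). Axes as the tray's. The opposite long side has only a wooden lip 8 mm high, with a handle.
- end_stop (a point): foot of the end stop, in the middle of its inner face, at floor level: a like aluminium rail along the tray's -y short side (inner face at y = -140 mm). Axes as the tray's. The opposite short side has only a wooden lip 8 mm high, with a handle.
- near_handle (a point): middle of the round dark steel bar (10 mm thick, free length about 80 mm along the tray's y, 60 mm above the tray's underside) of the pull handle on the long -x lip opposite the fence; 101 mm from the tray's centre. The bar can turn between the fingers while held. Axes as the tray's.
- side_handle (a point): middle of the like steel bar (10 mm thick, along the tray's x, 60 mm above the underside) on the short +y lip opposite the end stop; 146 mm from the tray's centre. Axes as the tray's.
- tile1: fresh cast-plaster border tile, 44 x 44 x 9 mm with a low flower relief on top, one of four equal ones, 0.045 kg, lying loose in the tray; it chips if it runs faster than 0.5 m/s. Origin: centre of its underside; z is its upward normal, x and y run parallel to its sides.
- tile2: fresh cast-plaster border tile, 44 x 44 x 9 mm with a low flower relief on top, one of four equal ones, 0.045 kg, lying loose in the tray; it chips if it runs faster than 0.5 m/s. Origin: centre of its underside; z is its upward normal, x and y run parallel to its sides.
- tile3: fresh cast-plaster border tile, 44 x 44 x 9 mm with a low flower relief on top, one of four equal ones, 0.045 kg, lying loose in the tray; it chips if it runs faster than 0.5 m/s. Origin: centre of its underside; z is its upward normal, x and y run parallel to its sides.
- tile4: fresh cast-plaster border tile, 44 x 44 x 9 mm with a low flower relief on top, one of four equal ones, 0.045 kg, lying loose in the tray; it chips if it runs faster than 0.5 m/s. Origin: centre of its underside; z is its upward normal, x and y run parallel to its sides.
- masking_tape: roll of masking tape lying flat on the table, 103 mm across, 25 mm high; origin at the centre of its underside. To be left alone.
- jar: glass jar of plaster water, 66 mm across, 112 mm high; origin at the centre of its underside. To be left alone.
- sanding_block: brown sanding block, 44 x 70 x 26 mm; origin at the centre of its underside. To be left alone.
Mind the look-alikes: they are no part of the job. What is shaped like the tile2 but blue is not meant.

How it is judged (in metres and radians):
At the end, for the whole second after the job is handed in: All four tiles lie flat on the tray floor in one row: each flush with the fence (within 2.5 mm) and square to it (within 0.07 rad), the row closed up from the end stop with gaps of at most 6 mm in total; the tray stands flat on the table and everything is at rest (x of each of tile1, tile2, tile3, tile4 in the frame of tray above 0.0705 m and y of each of tile1, tile2, tile3, tile4 in the frame of tray below 0.02 m and z of each of tile1, tile2, tile3, tile4 in the frame of tray below 0.014 m and (angle between the x axis of tile1 and the x axis of tray, either way round below 0.07 rad or angle between the y axis of tile1 and the x axis of tray, either way round below 0.07 rad) and linear speed of each of tile1, tile2, tile3, tile4, tray below 0.01 m/s and (angle between the x axis of tile2 and the x axis of tray, either way round below 0.07 rad or angle between the y axis of tile2 and the x axis of tray, either way round below 0.07 rad) and (angle between the x axis of tile3 and the x axis of tray, either way round below 0.07 rad or angle between the y axis of tile3 and the x axis of tray, either way round below 0.07 rad) and (angle between the x axis of tile4 and the x axis of tray, either way round below 0.07 rad or angle between the y axis of tile4 and the x axis of tray, either way round below 0.07 rad) and angle between tray's own z axis and vertical below 0.03 rad and height (world z) of tray below 0.004 m); the robot touches nothing.
It fails at once if a tile is touched by the robot (its coat is wet) (contact force between any of the arm, the fingers and tile1 above 0.3 N or contact force between any of the arm, the fingers and tile2 above 0.3 N or contact force between any of the arm, the fingers and tile3 above 0.3 N or contact force between any of the arm, the fingers and tile4 above 0.3 N).
It fails at once if a tile moves faster than 0.5 m/s (it would chip at the rail) (linear speed of any of tile1, tile2, tile3, tile4 above 0.5 m/s).
It fails at once if the tray is dropped or flung (moves faster than 0.5 m/s) (linear speed of tray above 0.5 m/s).
It fails at once if the tape, the jar or the sanding block is shifted by more than 15 mm (distance of any of masking_tape, jar, sanding_block from where it was at the start of the episode above 0.015 m).
It also fails if it takes over 58 s, if anything falls off the work surface, if the arm or the gripper's body presses on something with over 40 N, if the wrist force passes 120 N, or if a joint passes its speed limit or range.

## Working session

There is one attempt and no reset: what is moved stays moved. The work goes in short steps, Python scripts to look and compute and a tool call to move; the robot and the scene stay as the last step left them, time stands still between calls to the robot, and variables do not carry over. Pictures are saved under pics/ and viewed, and the job is handed in when it is done.

Besides the shell and the picture viewer there is one more tool, called after "Request:" in YAML: its name, and indented under it one key for each argument. jog_arm: Moves the arm, as the interface text tells. Its arguments: {"type":"object","properties":{"rows":{"type":"array"},"claw":{"type":"number"}},"required":["rows"]}

```bash
ls; mkdir -p pics; python3 - <<'E'
from workcell import bot
import cv2
s=bot.get_state();print(s,bot.pinch_z)
for n in ("scene","top","wrist"):
    f=bot.grab_frame(n);cv2.imwrite(f"pics/{n}0.png",f["color"][:,:,::-1])
    print(n,f["mtx"],f["k1"],f.get("extrinsics",f.get("mount")))
E
```

```text
pics
{'time': 0.0, 'joints': array([-1.25050978,  0.42671151,  0.07385001,  1.60659458, -0.03411389,
        1.11078949, -0.06707177]), 'joint_vel': array([-9.09901221e-05,  7.42219807e-04,  1.61787921e-03,  3.22412324e-04,
        8.39180350e-04,  5.13078996e-04, -2.28060498e-03]), 'effort': array([ 4.37168583e-04, -9.35810208e+01,  3.66698362e+00, -4.54180670e+01,
       -4.86969750e-02,  2.02287035e-02,  1.53529550e-04]), 'position': array([305.39814741, 601.4801487 , 204.79473713]), 'tcp_rot': array([[ 4.52703178e-01, -4.92666559e-04, -8.91661141e-01],
       [ 8.91660413e-01, -1.14185657e-03,  4.52703440e-01],
       [-1.24118098e-03, -9.99999227e-01, -7.76308306e-05]]), 'ft_force': array([ 0.75325884, -0.19925898, -0.23749837]), 'ft_torque': array([ 0.02590749, -0.02691226, -0.01673622]), 'finger_gap': 93.96315062775717} 18.8
scene [[447.36395678   0.         282.10789179]
 [  0.         447.36395678 217.24215478]
 [  0.           0.           1.        ]] -0.08670244656892963 [[ 6.45454134e-01 -5.76603408e-01  5.00916631e-01 -1.58645423e+01]
 [-7.63596905e-01 -5.02220848e-01  
[... 311 characters left out ...]
00224783 [[ 1.65573663e-02 -9.81467873e-01  1.90910106e-01  3.50730178e+02]
 [-9.99790156e-01 -1.85549990e-02 -8.68075346e-03  1.25481835e+01]
 [ 1.20622174e-02 -1.90726314e-01 -9.81569140e-01  1.50076178e+03]
 [ 0.00000000e+00  0.00000000e+00  0.00000000e+00  1.00000000e+00]]
wrist [[308.48620732   0.         280.07747751]
 [  0.         308.48620732 206.03475772]
 [  0.           0.           1.        ]] -0.07053540056555486 [[ 9.99998618e-01 -1.12792769e-03  1.22107819e-03 -5.31811346e-01]
 [-1.46592641e-03 -2.52021409e-01  9.67720549e-01 -1.80038084e+02]
 [-7.83780955e-04 -9.67721002e-01 -2.52022715e-01  7.28361880e+01]
 [ 0.00000000e+00  0.00000000e+00  0.00000000e+00  1.00000000e+00]]
```

View pics/scene0.png

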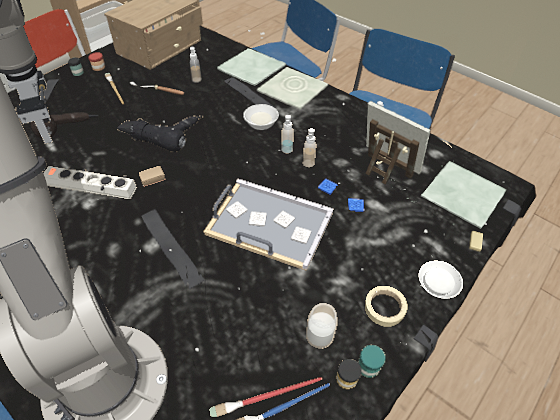

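View pics/top0.png

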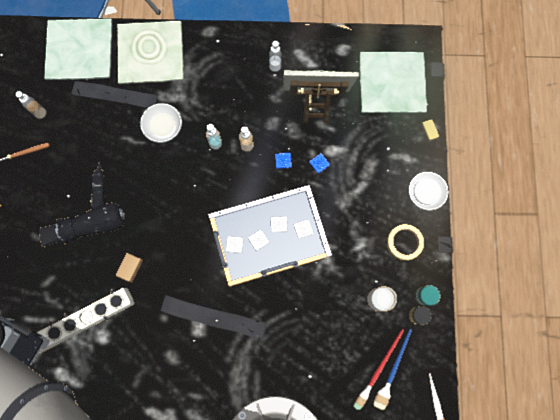

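View pics/wrist0.png

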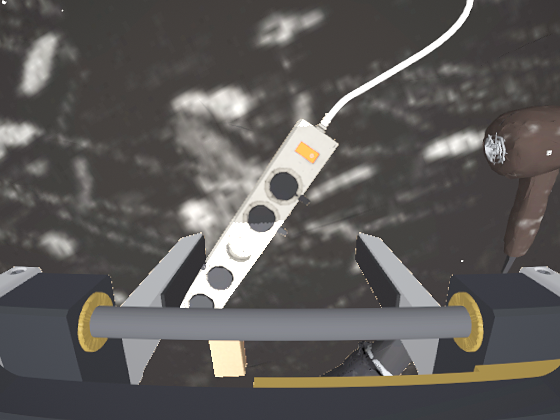

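```bash
python3 - <<'E'
import cv2
a=cv2.imread("pics/top0.png")[170:300,190:350];cv2.imwrite("pics/topc.png",cv2.resize(a,None,fx=5,fy=4.5,interpolation=cv2.INTER_CUBIC)[:, :])
a=cv2.imread("pics/scene0.png")[170:275,195:345];cv2.imwrite("pics/scenec.png",cv2.resize(a,None,fx=5,fy=5,interpolation=cv2.INTER_CUBIC))
E
```

```text
(no output)
```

View pics/topc.png

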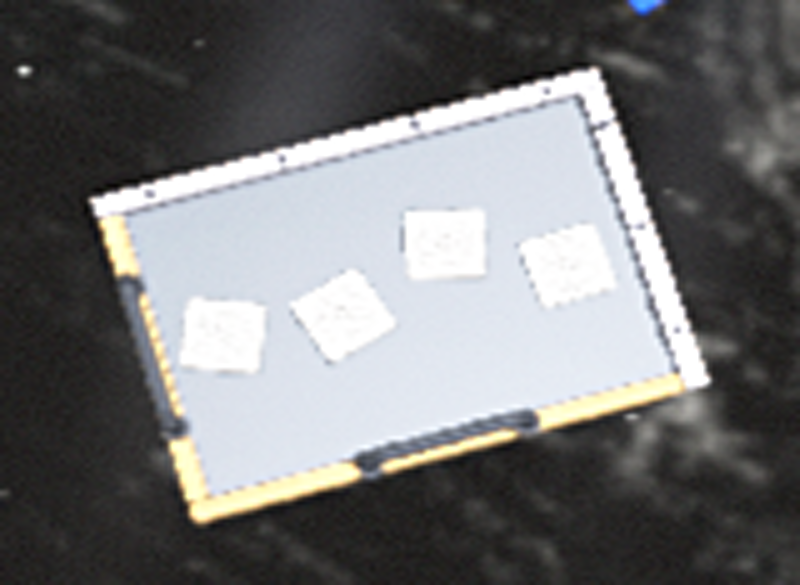

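View pics/scenec.png

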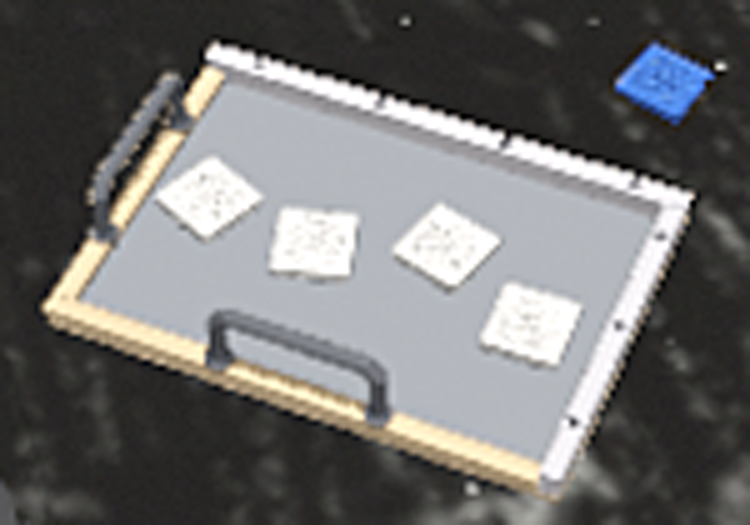

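```bash
cat > h.py <<'E'
import numpy as np, cv2
from scipy.optimize import least_squares
def ray(f,uv,z,T=None):
    T=f["extrinsics"] if T is None else T
    K=f["mtx"];k=np.array([f["k1"],0,0,0,0.])
    p=cv2.undistortPoints(np.array(uv,float).reshape(-1,1,2),K,k)[:,0]
    d=np.c_[p,np.ones(len(p))]@T[:3,:3].T;o=T[:3,3]
    return o+d*((np.array(z)-o[2])/d[:,2])[:,None]
def proj(f,P,T=None):
    T=f["extrinsics"] if T is None else T
    Ti=np.linalg.inv(T)
    return cv2.projectPoints(np.array(P,float),cv2.Rodrigues(Ti[:3,:3])[0],Ti[:3,3],f["mtx"],np.array([f["k1"],0,0,0,0.]))[0][:,0]
def fit2d(L,W):
    a=np.array(L,float);b=np.array(W,float)
    ca,cb=a.mean(0),b.mean(0);H=(a-ca).T@(b-cb)
    th=np.arctan2(H[0,1]-H[1,0],H[0,0]+H[1,1]);R=np.array([[np.cos(th),-np.sin(th)],[np.sin(th),np.cos(th)]])
    t=cb-R@ca;return th,t,(a@R.T+t)-b
E
python3 - <<'E'
from workcell import bot
from h import *
f=bot.grab_frame("top")
c=np.array([[602,68],[710,382],[90,203],[198,522]])/[5,4.5]+[190,170]
W=ray(f,c,[28,28,28,20])
L=[[107,-152],[-107,-152],[107,152],[-107,152]]
th,t,r=fit2d(L,W[:,:2]);print("top",np.degrees(th),t,r)
g=bot.grab_frame("scene")
c=np.array([[693,190],[553,488],[210,48],[45,310]])/5+[195,170]
W=ray(g,c,[28,28,28,20]);th2,t2,r=fit2d(L,W[:,:2]);print("scene",np.degrees(th2),t2,r)
R=np.array([[np.cos(th),-np.sin(th)],[np.sin(th),np.cos(th)]])
print("near ends",R@[-101,0]+t,"side",R@[0,146]+t)
# handles in top: check
hp=np.array([[370,463],[530,418],[128,285],[175,428]])/[5,4.5]+[190,170]
print(ray(f,hp,60)); 
hs=np.array([[218,318],[375,370],[170,80],[98,190]])/5+[195,170]
print(ray(g,hs,60))
E
```

```text
top 17.848802421336647 [584.18377164  23.69084632] [[-0.4203873   2.8855034 ]
 [-0.22862182 -0.06660443]
 [ 1.45389614 -2.92019298]
 [-0.80488703  0.10129401]]
scene 17.896481949172465 [584.91715431  23.12658575] [[-4.94318539 -0.78942815]
 [ 4.99796765 -0.61321043]
 [ 1.31714339  0.18410845]
 [-1.37192566  1.21853013]]
near ends [488.04503623  -7.26627811] side [539.433869   162.66367177]
[[471.8620631   38.36406397  60.        ]
 [501.13910314 -49.90247779  60.        ]
 [580.10745979 176.44532717  60.        ]
 [491.47018307 146.88542626  60.        ]]
[[475.2612326   34.46046563  60.        ]
 [503.86084149 -50.46720052  60.        ]
 [583.01233324 176.16183351  60.        ]
 [496.57484938 146.6884165   60.        ]]
```

```bash
cat >> h.py <<'E'
TH=np.radians(17.87);TT=np.array([584.5,23.4])
Rt=np.array([[np.cos(TH),-np.sin(TH)],[np.sin(TH),np.cos(TH)]])
def tiles(f,z=21):
    im=f["color"].astype(int);q=proj(f,[[*(Rt@p+TT),12] for p in [(93,-138),(-93,-138),(-93,138),(93,138)]])
    m=np.zeros(im.shape[:2],np.uint8);cv2.fillConvexPoly(m,q.round().astype(int),255)
    w=((im.min(2)>238)&(m>0)).astype(np.uint8)
    out=[]
    for c in cv2.findContours(w,cv2.RETR_EXTERNAL,cv2.CHAIN_APPROX_NONE)[0]:
        if cv2.contourArea(c)<60: continue
        P=(ray(f,c[:,0],z)[:,:2]-TT)@Rt
        r=cv2.minAreaRect(P.astype(np.float32));out.append([np.round(r[0],1),np.round(r[1],1),round(r[2],1)])
    return sorted(out,key=lambda o:o[0][1])
def plan(s,target,ang,n):
    """target TCP world, ang=turn about tool y (deg), n rows: constant world step"""
    from scipy.spatial.transform import Rotation as Ro
    R=Ro.from_matrix(s["tcp_rot"]);d=(np.array(target)-s["position"])/n/50;rows=[]
    for i in range(n):
        rows.append([*np.round(R.inv().apply(d),2),0,round(ang/n/5,2),0]);R=R*Ro.from_rotvec([0,np.radians(ang/n),0])
    return rows
E
python3 - <<'E'
from workcell import bot
from h import *
f=bot.grab_frame("top")
for t in tiles(f):print(t)
s=bot.get_state()
print(s['time']);P=[487.8,-7.4,0]
yaw=np.degrees(np.arctan2(s['tcp_rot'][1,0],s['tcp_rot'][0,0]));print(yaw)
for r in plan(s,[487.8,-7.4,130],yaw-17.87,24):print(r)
E
```

```text
[array([ -9.3, -96.9]), array([45., 45.]), 1.0]
[array([ 25.3, -32.5]), array([43.5, 44.1]), 73.2]
[array([-2.7, 36.7]), array([45.1, 44.7]), 16.7]
[array([  5. , 106.4]), array([44.8, 43.1]), 67.4]
0.3
63.079071166550854
[np.float64(-0.38), np.float64(0.06), np.float64(-0.37), 0, np.float64(0.38), 0]
[np.float64(-0.37), np.float64(0.06), np.float64(-0.38), 0, np.float64(0.38), 0]
[np.float64(-0.36), np.float64(0.06), np.float64(-0.39), 0, np.float64(0.38), 0]
[np.float64(-0.35), np.float64(0.06), np.float64(-0.4), 0, np.float64(0.38), 0]
[np.float64(-0.33), np.float64(0.06), np.float64(-0.41), 0, np.float64(0.38), 0]
[np.float64(-0.32), np.float64(0.06), np.float64(-0.42), 0, np.float64(0.38), 0]
[np.float64(-0.3), np.float64(0.06), np.float64(-0.43), 0, np.float64(0.38), 0]
[np.float64(-0.29), np.float64(0.06), np.float64(-0.44), 0, np.float64(0.38), 0]
[np.float64(-0.28), np.float64(0.06), np.float64(-0.45), 0, np.float64(0.38), 0]
[np.float64(-0.26), np.float64(0.06), np.float64(-0.46), 0, np.float64(0.38), 0]
[np.float64(-0.25), np.float64(0.06), np.float64(-0.47), 0, np.float64
[... 359 characters left out ...]
at64(0.06), np.float64(-0.5), 0, np.float64(0.38), 0]
[np.float64(-0.15), np.float64(0.06), np.float64(-0.51), 0, np.float64(0.38), 0]
[np.float64(-0.13), np.float64(0.06), np.float64(-0.51), 0, np.float64(0.38), 0]
[np.float64(-0.11), np.float64(0.06), np.float64(-0.52), 0, np.float64(0.38), 0]
[np.float64(-0.1), np.float64(0.06), np.float64(-0.52), 0, np.float64(0.38), 0]
[np.float64(-0.08), np.float64(0.06), np.float64(-0.52), 0, np.float64(0.38), 0]
[np.float64(-0.06), np.float64(0.06), np.float64(-0.53), 0, np.float64(0.38), 0]
[np.float64(-0.05), np.float64(0.06), np.float64(-0.53), 0, np.float64(0.38), 0]
[np.float64(-0.03), np.float64(0.06), np.float64(-0.53), 0, np.float64(0.38), 0]
```

Request:
jog_arm:
  rows:
    - [-0.38,0,-0.37,0,0.38,0]
    - [-0.37,0,-0.38,0,0.38,0]
    - [-0.36,0,-0.39,0,0.38,0]
    - [-0.35,0,-0.4,0,0.38,0]
    - [-0.33,0,-0.41,0,0.38,0]
    - [-0.32,0,-0.42,0,0.38,0]
    - [-0.3,0,-0.43,0,0.38,0]
    - [-0.29,0,-0.44,0,0.38,0]
    - [-0.28,0,-0.45,0,0.38,0]
    - [-0.26,0,-0.46,0,0.38,0]
    - [-0.25,0,-0.47,0,0.38,0]
    - [-0.23,0,-0.48,0,0.38,0]
  claw: 0.45

```text
time: 1.8
position: [396.4, 295.7, 205.5]
tcp_rot: [[0.764, 0.0, -0.645], [0.645, 0.0, 0.764], [0.0, -1.0, 0.0]]
ft_force: [1.0, 0.8, 0.3]
finger_gap: 42.5
```

Request:
jog_arm:
  rows:
    - [-0.21,0.06,-0.48,0,0.38,0]
    - [-0.2,0.06,-0.49,0,0.38,0]
    - [-0.18,0.06,-0.5,0,0.38,0]
    - [-0.17,0.06,-0.5,0,0.38,0]
    - [-0.15,0.06,-0.51,0,0.38,0]
    - [-0.13,0.06,-0.51,0,0.38,0]
    - [-0.11,0.06,-0.52,0,0.38,0]
    - [-0.1,0.06,-0.52,0,0.38,0]
    - [-0.08,0.06,-0.52,0,0.38,0]
    - [-0.06,0.06,-0.53,0,0.38,0]
    - [-0.05,0.06,-0.53,0,0.38,0]
    - [-0.03,0.06,-0.53,0,0.38,0]

```text
time: 3.3
position: [485.7, -9.3, 169.3]
tcp_rot: [[0.954, 0.0, -0.298], [0.298, -0.0, 0.954], [-0.0, -1.0, -0.0]]
ft_force: [1.0, 0.1, -0.7]
finger_gap: 42.3
```

```bash
python3 - <<'E'
from workcell import bot
from h import *
s=bot.get_state();print(s['time'],s['position'],s['tcp_rot'],s['finger_gap'])
yaw=np.degrees(np.arctan2(s['tcp_rot'][1,0],s['tcp_rot'][0,0]));print(yaw)
for r in plan(s,[487.8,-7.4,41],yaw-17.87,6):print(np.array(r))
f=bot.grab_frame("wrist");cv2.imwrite("pics/w1.png",f["color"][:,:,::-1])
E
```

```text
3.3 [485.73563268  -9.26835747 169.27897277] [[ 9.54467464e-01  1.67447099e-05 -2.98315035e-01]
 [ 2.98315034e-01 -1.41763721e-04  9.54467454e-01]
 [-2.63079688e-05 -9.99999990e-01 -1.40304058e-04]] 42.29955001725583
17.356428261370613
[ 0.01  0.43  0.    0.   -0.02  0.  ]
[ 0.01  0.43  0.    0.   -0.02  0.  ]
[ 0.01  0.43  0.    0.   -0.02  0.  ]
[ 0.01  0.43  0.    0.   -0.02  0.  ]
[ 0.01  0.43  0.    0.   -0.02  0.  ]
[ 0.01  0.43  0.    0.   -0.02  0.  ]
```

View pics/w1.png

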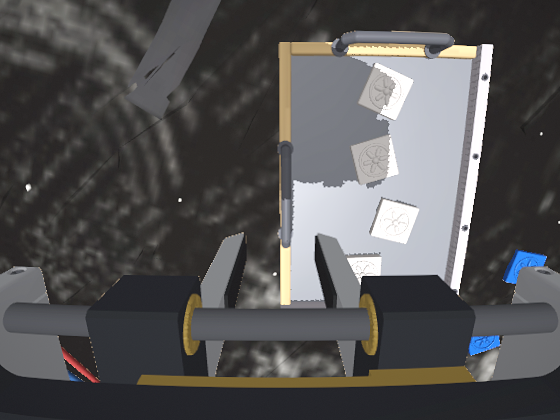

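```bash
python3 - <<'E'
from workcell import bot
from h import *
s=bot.get_state();f=bot.grab_frame("wrist")
T=np.eye(4);T[:3,:3]=s['tcp_rot'];T[:3,3]=s['position'];T=T@f["mount"]
W=[[*(Rt@p+TT),z] for p,z in [((-101,-45),60),((-101,0),60),((-101,45),60),((107,152),28),((-107,152),20)]]
print(proj(f,W,T).round(0))
u=[[285,148],[288,244],[493,46],[280,43]]
print(((ray(f,u,[60,60,28,20],T)[:,:2]-TT)@Rt).round(1))
E
```

```text
[[284. 243.]
 [284. 199.]
 [283. 152.]
 [490.  41.]
 [275.  40.]]
[[ -99.2   49. ]
 [ -97.2  -45.9]
 [ 110.6  147.5]
 [-102.4  149.3]]
```

Request:
jog_arm:
  rows:
    - [0.02,0.43,0,0,-0.02,0]
    - [0.02,0.43,0,0,-0.02,0]
    - [0.02,0.43,0,0,-0.02,0]
    - [0.01,0.43,0,0,-0.02,0]
    - [0.01,0.43,0,0,-0.02,0]
    - [0.01,0.42,0,0,0,0]
    - [0,0,0,0,0,0]

```text
time: 4.28
position: [488.7, -6.5, 39.9]
tcp_rot: [[0.951, -0.003, -0.308], [0.308, -0.001, 0.951], [-0.003, -1.0, 0.0]]
ft_force: [-0.1, -0.4, 0.4]
finger_gap: 42.4
```

Request:
jog_arm:
  rows:
    - [0,0,0,0,0,0]
    - [0,0,0,0,0,0]
    - [0,0,0,0,0,0]
    - [0,0,0,0,0,0]
    - [0,0,0,0,0,0]
    - [0,0,0,0,0,0]
  claw: 0

```text
time: 5.03
position: [490.0, -6.0, 41.4]
tcp_rot: [[0.951, 0.001, -0.309], [0.309, 0.0, 0.951], [0.001, -1.0, 0.0]]
ft_force: [-0.4, 0.7, 7.5]
finger_gap: 8.8
```

```bash
python3 - <<'E'
from workcell import bot
from h import *
s=bot.get_state();print(s['time'],s['position'],s['ft_force'],s['ft_torque'],s['finger_gap'])
f=bot.grab_frame("wrist");cv2.imwrite("pics/w2.png",f["color"][:,:,::-1])
th=np.array([0,4,8,9,10,11,12,13,14,15,16,17,18,22,26,30]);a=np.radians(th+16.47)
x=102-211.7*np.cos(a);z=211.7*np.sin(a)
print(np.c_[th,x.round(1),z.round(1)])
print(np.c_[th[1:],(np.diff(x)/50/np.diff(th)).round(4),(np.diff(z)/50/np.diff(th)).round(4)])
E
```

```text
5.025 [489.96590349  -5.99824148  41.36897855] [-0.38860972  0.67123352  7.53974713] [ 0.18086721  0.16543547 -0.01948288] 8.838305445487354
[[   0.  -101.    60. ]
 [   4.   -96.3   74. ]
 [   8.   -90.7   87.7]
 [   9.   -89.1   91. ]
 [  10.   -87.5   94.4]
 [  11.   -85.8   97.7]
 [  12.   -84.1  100.9]
 [  13.   -82.3  104.1]
 [  14.   -80.5  107.4]
 [  15.   -78.6  110.5]
 [  16.   -76.6  113.7]
 [  17.   -74.6  116.8]
 [  18.   -72.5  119.8]
 [  22.   -63.7  131.7]
 [  26.   -54.2  142.9]
 [  30.   -43.8  153.5]]
[[4.00e+00 2.34e-02 7.01e-02]
 [8.00e+00 2.82e-02 6.83e-02]
 [9.00e+00 3.12e-02 6.70e-02]
 [1.00e+01 3.24e-02 6.64e-02]
 [1.10e+01 3.35e-02 6.59e-02]
 [1.20e+01 3.47e-02 6.53e-02]
 [1.30e+01 3.58e-02 6.46e-02]
 [1.40e+01 3.69e-02 6.40e-02]
 [1.50e+01 3.80e-02 6.34e-02]
 [1.60e+01 3.91e-02 6.27e-02]
 [1.70e+01 4.02e-02 6.20e-02]
 [1.80e+01 4.13e-02 6.13e-02]
 [2.20e+01 4.39e-02 5.94e-02]
 [2.60e+01 4.80e-02 5.62e-02]
 [3.00e+01 5.18e-02 5.27e-02]]
```

View pics/w2.png

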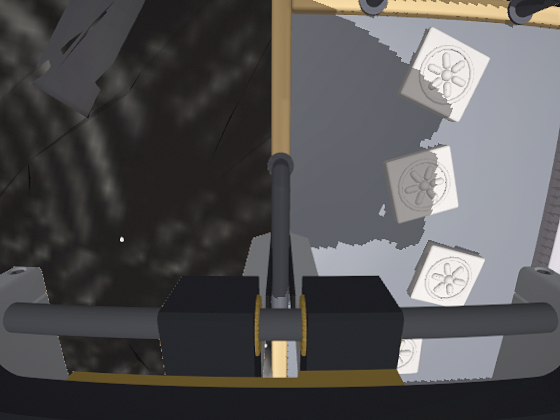

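Request:
jog_arm:
  rows:
    - [0.01,-0.03,0,0,0,0]
    - [0.01,-0.04,0,0,0,0]
    - [0.02,-0.05,0,0,0,0]
    - [0.02,-0.05,0,0,0,0]
    - [0.02,-0.05,0,0,0,0]
    - [0.02,-0.06,0,0,0,0]
    - [0.02,-0.06,0,0,0,0]
    - [0.02,-0.05,0,0,0,0]
    - [0.02,-0.05,0,0,0,0]
    - [0.02,-0.05,0,0,0,0]
    - [0.02,-0.04,0,0,0,0]
    - [0.01,-0.03,0,0,0,0]

```text
time: 6.58
position: [499.8, -2.8, 69.1]
tcp_rot: [[0.951, 0.0, -0.309], [0.309, 0.0, 0.951], [0.0, -1.0, -0.0]]
ft_force: [-0.5, -0.8, -6.3]
finger_gap: 9.1
```

```bash
python3 - <<'E'
from workcell import bot
from h import *
s=bot.get_state();print(s['time'],s['position'],(s['position'][:2]-TT)@Rt,s['ft_force'],s['ft_torque'],s['finger_gap'])
f=bot.grab_frame("scene");cv2.imwrite("pics/s2.png",cv2.resize(f["color"][130:290,160:360,::-1],None,fx=4,fy=3.7))
E
```

```text
6.575 [499.80826219  -2.83090074  69.12894757] [-88.65497246   1.02296824] [-0.45160853 -0.8356426  -6.25093342] [-0.21701018  0.36028079 -0.0199666 ] 9.14162043064256
```

View pics/s2.png

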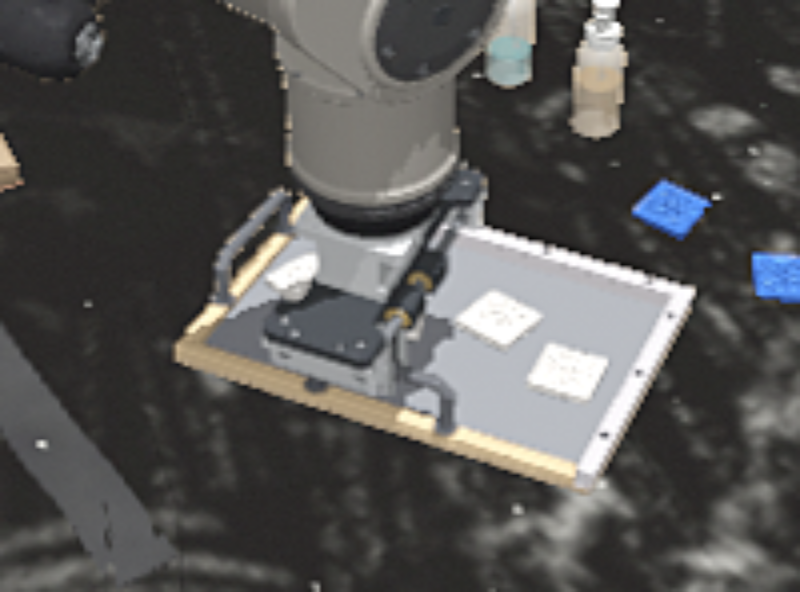

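Request:
jog_arm:
  rows:
    - [0.01,-0.02,0,0,0,0]
    - [0.01,-0.02,0,0,0,0]
    - [0.01,-0.02,0,0,0,0]
    - [0.01,-0.02,0,0,0,0]
    - [0.01,-0.02,0,0,0,0]
    - [0.01,-0.02,0,0,0,0]
    - [0.01,-0.02,0,0,0,0]
    - [0.01,-0.02,0,0,0,0]
    - [0.01,-0.02,0,0,0,0]
    - [0.01,-0.02,0,0,0,0]
    - [0.01,-0.02,0,0,0,0]
    - [0.01,-0.02,0,0,0,0]

```text
time: 8.12
position: [505.3, -1.0, 81.0]
tcp_rot: [[0.951, -0.0, -0.309], [0.309, -0.0, 0.951], [-0.0, -1.0, -0.0]]
ft_force: [-2.4, -1.6, -4.5]
finger_gap: 8.9
```

Request:
jog_arm:
  rows:
    - [0.01,-0.02,0,0,0,0]
    - [0.011,-0.02,0,0,0,0]
    - [0.011,-0.02,0,0,0,0]
    - [0.011,-0.02,0,0,0,0]
    - [0.011,-0.02,0,0,0,0]
    - [0.012,-0.02,0,0,0,0]
    - [0.012,-0.02,0,0,0,0]
    - [0.012,-0.02,0,0,0,0]
    - [0.012,-0.02,0,0,0,0]
    - [0.012,-0.02,0,0,0,0]
    - [0.013,-0.02,0,0,0,0]
    - [0.013,-0.02,0,0,0,0]

```text
time: 9.62
position: [512.0, 1.1, 93.1]
tcp_rot: [[0.951, 0.0, -0.309], [0.309, -0.0, 0.951], [0.0, -1.0, -0.0]]
ft_force: [-2.0, -1.4, -4.5]
finger_gap: 9.0
```

```bash
cat > snap.py <<'E'
import sys
from workcell import bot
from h import *
s=bot.get_state();print(s['time'],s['position'].round(1),((s['position'][:2]-TT)@Rt).round(1),s['ft_force'].round(1),s['finger_gap'].round(1))
f=bot.grab_frame("scene");cv2.imwrite(f"pics/{sys.argv[1]}.png",cv2.resize(f["color"][110:290,160:360,::-1],None,fx=4,fy=3.3))
E
python3 snap.py s3
```

```text
Traceback (most recent call last):
  File "snap.py", line 4, in <module>
    s=bot.get_state();print(s['time'],s['position'].round(1),((s['position'][:2]-TT)@Rt).round(1),s['ft_force'].round(1),s['finger_gap'].round(1))
                                                                                                                         ^^^^^^^^^^^^^^^^^^^^^
AttributeError: 'float' object has no attribute 'round'
```

```bash
sed -i "s/s\['finger_gap'\].round(1)/round(s['finger_gap'],1)/" snap.py; python3 snap.py s3
```

```text
9.625 [512.    1.1  93.1] [-75.8   1. ] [-2.  -1.4 -4.5] 9.0
```

View pics/s3.png

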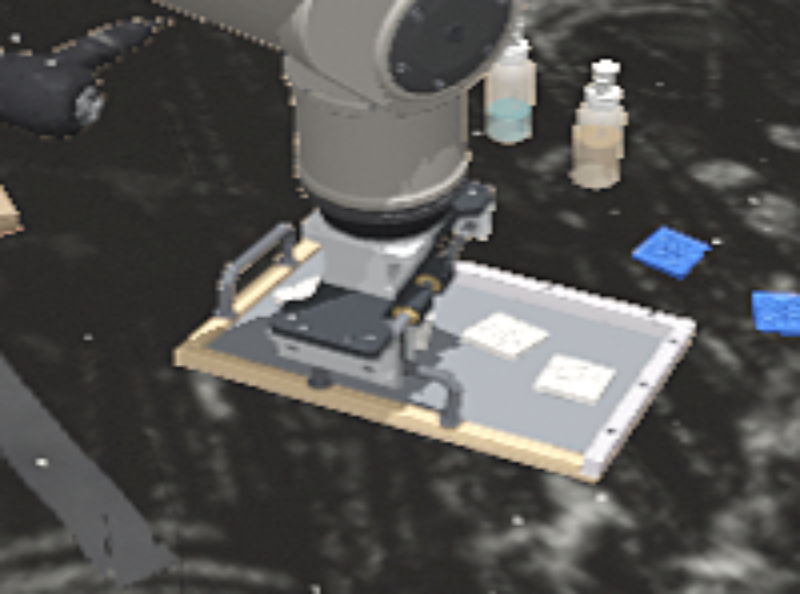

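Request:
jog_arm:
  rows:
    - [0.008,-0.013,0,0,0,0]
    - [0.008,-0.013,0,0,0,0]
    - [0.008,-0.013,0,0,0,0]
    - [0.008,-0.013,0,0,0,0]
    - [0.008,-0.013,0,0,0,0]
    - [0.008,-0.013,0,0,0,0]

```text
time: 10.42
position: [514.4, 1.9, 96.9]
tcp_rot: [[0.951, 0.0, -0.309], [0.309, 0.0, 0.951], [0.0, -1.0, -0.0]]
ft_force: [-0.4, 0.0, -5.4]
finger_gap: 9.1
```

```bash
python3 snap.py s4
```

```text
10.425 [514.4   1.9  96.9] [-73.3   1.1] [-0.4  0.  -5.4] 9.1
```

View pics/s4.png

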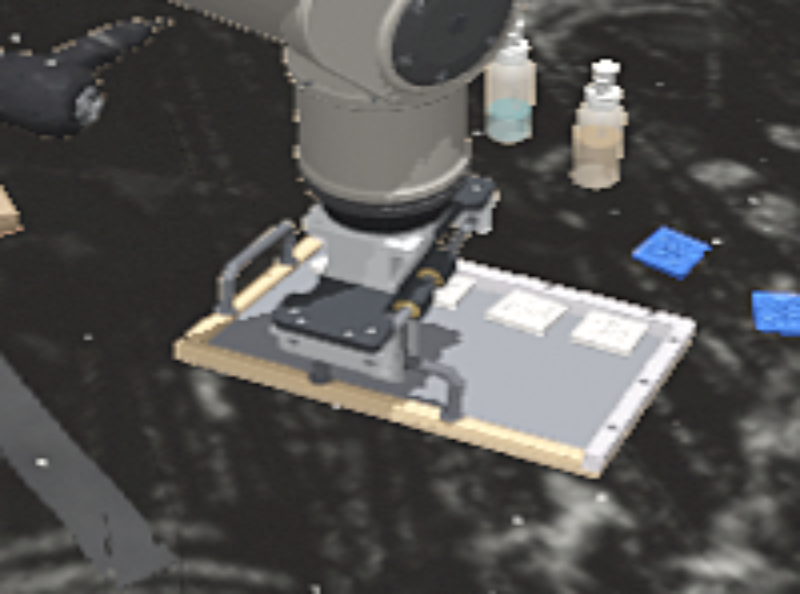

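Request:
jog_arm:
  rows:
    - [0.008,-0.013,0,0,0,0]
    - [0.008,-0.013,0,0,0,0]
    - [0.008,-0.013,0,0,0,0]
    - [0.008,-0.013,0,0,0,0]
    - [0.012,-0.018,0,0,0,0]
    - [0.012,-0.018,0,0,0,0]
    - [0.016,-0.022,0,0,0,0]
    - [0.02,-0.026,0,0,0,0]
    - [0.024,-0.031,0,0,0,0]
    - [0.024,-0.031,0,0,0,0]
    - [0.024,-0.03,0,0,0,0]
    - [0.024,-0.03,0,0,0,0]

```text
time: 11.98
position: [523.1, 4.7, 109.8]
tcp_rot: [[0.951, -0.0, -0.309], [0.309, -0.0, 0.951], [-0.0, -1.0, 0.0]]
ft_force: [-2.8, -0.4, -4.5]
finger_gap: 9.2
```

Request:
jog_arm:
  rows:
    - [0.034,-0.041,0,0,0,0]
    - [0.034,-0.041,0,0,0,0]
    - [0.036,-0.041,0,0,0,0]
    - [0.036,-0.041,0,0,0,0]
    - [0.037,-0.04,0,0,0,0]
    - [0.038,-0.04,0,0,0,0]
    - [0.039,-0.04,0,0,0,0]
    - [0.039,-0.04,0,0,0,0]
    - [0.04,-0.04,0,0,0,0]
    - [0.04,-0.04,0,0,0,0]
    - [0.04,-0.04,0,0,0,0]
    - [0.04,-0.04,0,0,0,0]

```text
time: 13.48
position: [544.9, 11.8, 134.1]
tcp_rot: [[0.951, 0.0, -0.309], [0.309, -0.0, 0.951], [0.0, -1.0, -0.0]]
ft_force: [-2.9, -1.4, -2.4]
finger_gap: 9.0
```

```bash
python3 snap.py s5
```

```text
13.475 [544.9  11.8 134.1] [-41.3   1.1] [-2.9 -1.4 -2.4] 9.0
```

View pics/s5.png

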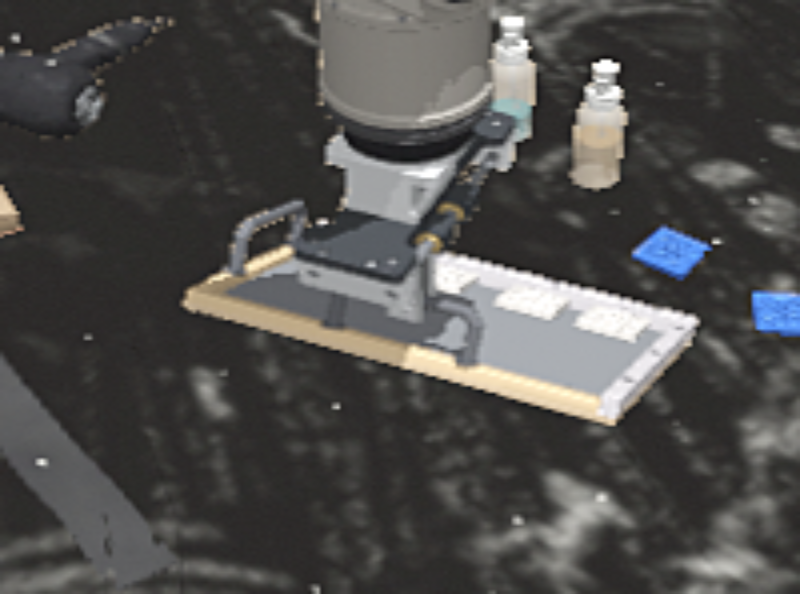

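Request:
jog_arm:
  rows:
    - [0.035,-0.034,0,0,0,0]
    - [0.035,-0.034,0,0,0,0]
    - [0.035,-0.034,0,0,0,0]
    - [0,0,0,0,0,0]
    - [0,0,0,0,0,0]
    - [-0.035,0.034,0,0,0,0]
    - [-0.055,0.052,0,0,0,0]
    - [-0.055,0.053,0,0,0,0]
    - [-0.055,0.054,0,0,0,0]
    - [-0.08,0.082,0,0,0,0]
    - [-0.08,0.084,0,0,0,0]
    - [-0.077,0.085,0,0,0,0]

```text
time: 15.02
position: [528.9, 6.7, 116.6]
tcp_rot: [[0.951, 0.001, -0.309], [0.309, 0.0, 0.951], [0.0, -1.0, -0.0]]
ft_force: [1.8, 0.4, -5.6]
finger_gap: 8.7
```

```bash
python3 - <<'E'
from workcell import bot
from h import *
s=bot.get_state();p=(s['position'][:2]-TT)@Rt;print(s['time'],p,s['position'],s['ft_force'])
z=s['position'][2]+18.8;t=np.degrees(np.arcsin(z/211.7))-16.47;print(t)
a=np.radians(np.array([t,*np.linspace(t,0,13)[1:]])+16.47)
print((np.diff(-np.cos(a))*211.7/50).round(3),(-np.diff(np.sin(a))*211.7/50).round(3))
E
```

```text
15.025 [-58.00807133   1.14405679] [528.93945284   6.68860258 116.60283057] [ 1.80241226  0.36091643 -5.58756051]
23.291826651449824
[-0.09  -0.086 -0.082 -0.078 -0.074 -0.07  -0.065 -0.061 -0.057 -0.052
 -0.048 -0.043] [0.112 0.115 0.118 0.12  0.123 0.125 0.128 0.13  0.132 0.134 0.135 0.137]
```

Request:
jog_arm:
  rows:
    - [-0.09,0.112,0,0,0,0]
    - [-0.086,0.115,0,0,0,0]
    - [-0.082,0.118,0,0,0,0]
    - [-0.078,0.12,0,0,0,0]
    - [-0.074,0.123,0,0,0,0]
    - [-0.07,0.125,0,0,0,0]
    - [-0.065,0.128,0,0,0,0]
    - [-0.048,0.11,0,0,0,0]
    - [-0.041,0.1,0,0,0,0]
    - [-0.036,0.09,0,0,0,0]
    - [-0.03,0.08,0,0,0,0]
    - [-0.026,0.07,0,0,0,0]

```text
time: 16.52
position: [494.3, -4.6, 52.1]
tcp_rot: [[0.951, -0.0, -0.309], [0.309, -0.0, 0.951], [-0.0, -1.0, -0.0]]
ft_force: [0.4, 0.8, -2.8]
finger_gap: 9.0
```

```bash
python3 snap.py s6
```

```text
16.525 [494.3  -4.6  52.1] [-94.5   1. ] [ 0.4  0.8 -2.8] 9.0
```

View pics/s6.png

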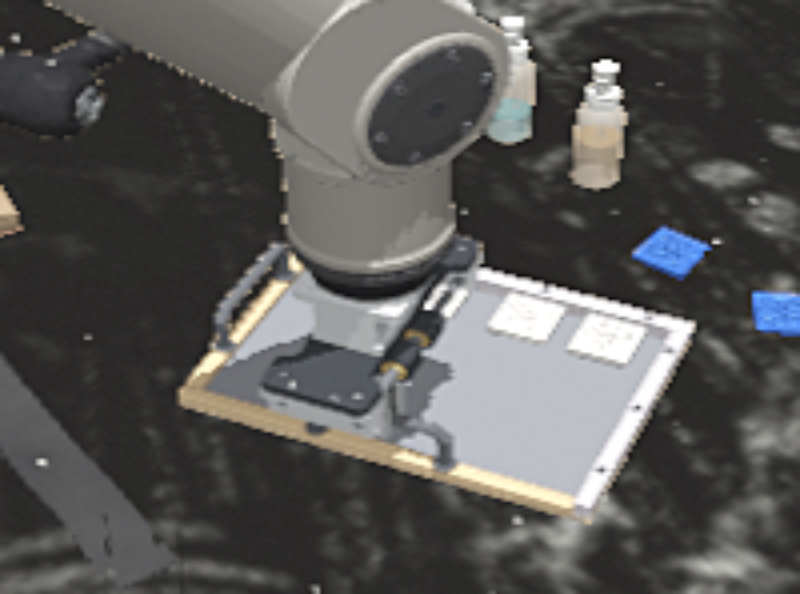

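Request:
jog_arm:
  rows:
    - [-0.02,0.05,0,0,0,0]
    - [-0.02,0.05,0,0,0,0]
    - [-0.01,0.04,0,0,0,0]
    - [-0.01,0.03,0,0,0,0]
    - [0,0.02,0,0,0,0]
    - [0,0.01,0,0,0,0]

```text
time: 17.32
position: [492.6, -5.8, 43.6]
tcp_rot: [[0.951, 0.002, -0.308], [0.308, 0.001, 0.951], [0.002, -1.0, 0.0]]
ft_force: [-4.8, -0.6, 25.9]
finger_gap: 8.6
```

Request:
jog_arm:
  rows:
    - [0,-0.02,0,0,0,0]
    - [0,-0.02,0,0,0,0]
    - [0,0,0,0,0,0]
    - [0,0,0,0,0,0]
  claw: 0.45

```text
time: 17.82
position: [491.5, -5.5, 44.3]
tcp_rot: [[0.951, -0.0, -0.309], [0.309, -0.0, 0.951], [-0.0, -1.0, -0.0]]
ft_force: [0.6, -0.5, 0.5]
finger_gap: 41.7
```

```bash
python3 - <<'E'
from workcell import bot
from h import *
s=bot.get_state();print(s['time'],s['position'],s['ft_force'],s['finger_gap'])
yaw=np.degrees(np.arctan2(s['tcp_rot'][1,0],s['tcp_rot'][0,0]))
t=Rt@[1,146]+TT;print(t)
# up by 60 then to above side handle with -90 turn about tool y (yaw+90)
s['position'][2]=115
for r in plan(s,[*t,120],-(107.87-yaw),20):print(np.array(r))
E
```

```text
17.825 [491.49156844  -5.50818895  44.2505785 ] [ 0.63402619 -0.49583671  0.48598513] 41.66724820214549
[540.65044019 162.66311825]
[ 0.1  -0.01  0.14  0.   -0.9   0.  ]
[ 0.11 -0.01  0.14  0.   -0.9   0.  ]
[ 0.12 -0.01  0.13  0.   -0.9   0.  ]
[ 0.13 -0.01  0.12  0.   -0.9   0.  ]
[ 0.14 -0.01  0.11  0.   -0.9   0.  ]
[ 0.15 -0.01  0.1   0.   -0.9   0.  ]
[ 0.15 -0.01  0.08  0.   -0.9   0.  ]
[ 0.16 -0.01  0.07  0.   -0.9   0.  ]
[ 0.16 -0.01  0.06  0.   -0.9   0.  ]
[ 0.17 -0.01  0.05  0.   -0.9   0.  ]
[ 0.17 -0.01  0.03  0.   -0.9   0.  ]
[ 0.17 -0.01  0.02  0.   -0.9   0.  ]
[ 0.18 -0.01  0.01  0.   -0.9   0.  ]
[ 0.18 -0.01 -0.01  0.   -0.9   0.  ]
[ 0.17 -0.01 -0.02  0.   -0.9   0.  ]
[ 0.17 -0.01 -0.04  0.   -0.9   0.  ]
[ 0.17 -0.01 -0.05  0.   -0.9   0.  ]
[ 0.16 -0.01 -0.06  0.   -0.9   0.  ]
[ 0.16 -0.01 -0.07  0.   -0.9   0.  ]
[ 0.15 -0.01 -0.09  0.   -0.9   0.  ]
```

Request:
jog_arm:
  rows:
    - [0,-0.5,0,0,0,0]
    - [0,-0.9,0,0,0,0]
    - [0.1,0,0.14,0,-0.9,0]
    - [0.11,0,0.14,0,-0.9,0]
    - [0.12,0,0.13,0,-0.9,0]
    - [0.13,0,0.12,0,-0.9,0]
    - [0.14,0,0.11,0,-0.9,0]
    - [0.15,0,0.1,0,-0.9,0]
    - [0.15,0,0.08,0,-0.9,0]
    - [0.16,0,0.07,0,-0.9,0]
    - [0.16,0,0.06,0,-0.9,0]
    - [0.17,0,0.05,0,-0.9,0]

```text
time: 19.32
position: [515.8, 79.0, 114.2]
tcp_rot: [[0.452, -0.0, -0.892], [0.892, -0.0, 0.452], [-0.0, -1.0, 0.0]]
ft_force: [0.1, -0.0, -0.3]
finger_gap: 42.1
```

Request:
jog_arm:
  rows:
    - [0.17,0,0.03,0,-0.9,0]
    - [0.17,0,0.02,0,-0.9,0]
    - [0.18,0,0.01,0,-0.9,0]
    - [0.18,0,-0.01,0,-0.9,0]
    - [0.17,0,-0.02,0,-0.9,0]
    - [0.17,0,-0.04,0,-0.9,0]
    - [0.17,0,-0.05,0,-0.9,0]
    - [0.16,0,-0.06,0,-0.9,0]
    - [0.16,0,-0.07,0,-0.9,0]
    - [0.15,0,-0.09,0,-0.9,0]

```text
time: 20.58
position: [540.2, 162.9, 114.1]
tcp_rot: [[-0.311, -0.0, -0.95], [0.95, -0.0, -0.311], [-0.0, -1.0, 0.0]]
ft_force: [-0.5, -0.2, 0.3]
finger_gap: 42.3
```

```bash
python3 - <<'E'
from workcell import bot
from h import *
s=bot.get_state();print(s['time'],s['position'],s['joints'].round(2),s['finger_gap'])
f=bot.grab_frame("wrist");cv2.imwrite("pics/w3.png",f["color"][:,:,::-1])
T=np.eye(4);T[:3,:3]=s['tcp_rot'];T[:3,3]=s['position'];T=T@f["mount"];np.save("T3.npy",T)
W=[[*(Rt@p+TT),z] for p,z in [((-45,146),60),((0,146),60),((45,146),60),((-107,152),20)]]
print(proj(f,W,T).round(0))
yaw=np.degrees(np.arctan2(s['tcp_rot'][1,0],s['tcp_rot'][0,0]));print(yaw)
t=Rt@[1,146]+TT
for r in plan(s,[*t,41],yaw-107.87,5):print(np.array(r))
E
```

```text
20.575 [540.22920769 162.89017197 114.11300423] [-0.53  0.35  0.14  1.95 -0.07  0.85  1.54] 42.27982448887554
[[280. 163.]
 [280. 220.]
 [280. 271.]
 [288.  84.]]
108.12543090800459
[-0.    0.29 -0.    0.    0.01  0.  ]
[-0.    0.29 -0.    0.    0.01  0.  ]
[-0.    0.29 -0.    0.    0.01  0.  ]
[-0.    0.29 -0.    0.    0.01  0.  ]
[-0.    0.29 -0.    0.    0.01  0.  ]
```

View pics/w3.png

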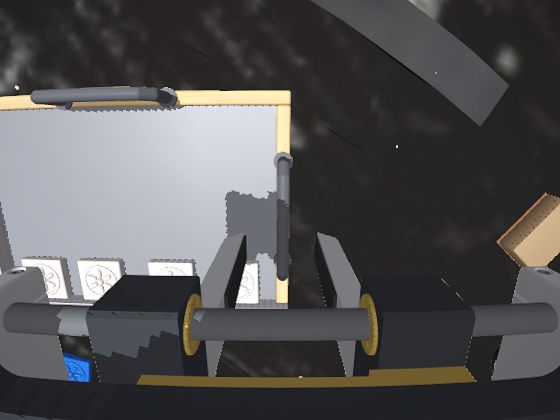

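Request:
jog_arm:
  rows:
    - [0.01,0.29,0,0,0.01,0]
    - [0.01,0.29,0,0,0.01,0]
    - [0,0.29,0,0,0.01,0]
    - [0,0.29,0,0,0.01,0]
    - [0,0.28,0,0,0.01,0]
    - [0,0,0,0,0,0]

```text
time: 21.38
position: [539.3, 163.3, 41.1]
tcp_rot: [[-0.304, -0.002, -0.953], [0.953, -0.001, -0.304], [-0.0, -1.0, 0.002]]
ft_force: [0.3, 0.4, -0.5]
finger_gap: 42.2
```

Request:
jog_arm:
  rows:
    - [0,0,0,0,0,0]
    - [0,0,0,0,0,0]
    - [0,0,0,0,0,0]
    - [0,0,0,0,0,0]
    - [0,0,0,0,0,0]
  claw: 0

```text
time: 22.0
position: [540.1, 163.9, 42.6]
tcp_rot: [[-0.305, 0.0, -0.952], [0.952, 0.0, -0.305], [0.0, -1.0, -0.0]]
ft_force: [-1.5, 2.3, 5.4]
finger_gap: 8.7
```

```bash
python3 - <<'E'
from workcell import bot
from h import *
s=bot.get_state();print(s['time'],s['position'],((s['position'][:2]-TT)@Rt).round(1),s['ft_force'],s['finger_gap'])
f=bot.grab_frame("top");cv2.imwrite("pics/t2.png",cv2.resize(f["color"][170:300,190:350,::-1],None,fx=5,fy=4.5,interpolation=cv2.INTER_CUBIC))
r=np.hypot(293,60);a0=np.degrees(np.arctan2(60,293));print(r,a0)
th=np.arange(0,33,2);a=np.radians(th+a0);y=-r*np.cos(a)/50;z=r*np.sin(a)/50
print(np.c_[th[1:],np.diff(y)/2,np.diff(z)/2].round(4))
E
```

```text
22.0 [540.1333567  163.93999838  42.62776198] [  0.9 147.4] [-1.47195895  2.30598233  5.38478604] 8.708123364293947
299.08025678737135 11.572927647678242
[[2.000e+00 2.270e-02 1.019e-01]
 [4.000e+00 2.630e-02 1.010e-01]
 [6.000e+00 2.980e-02 1.001e-01]
 [8.000e+00 3.330e-02 9.900e-02]
 [1.000e+01 3.670e-02 9.770e-02]
 [1.200e+01 4.010e-02 9.640e-02]
 [1.400e+01 4.340e-02 9.490e-02]
 [1.600e+01 4.670e-02 9.340e-02]
 [1.800e+01 4.990e-02 9.170e-02]
 [2.000e+01 5.310e-02 8.990e-02]
 [2.200e+01 5.620e-02 8.800e-02]
 [2.400e+01 5.920e-02 8.600e-02]
 [2.600e+01 6.220e-02 8.380e-02]
 [2.800e+01 6.510e-02 8.160e-02]
 [3.000e+01 6.790e-02 7.930e-02]
 [3.200e+01 7.060e-02 7.690e-02]]
```

View pics/t2.png

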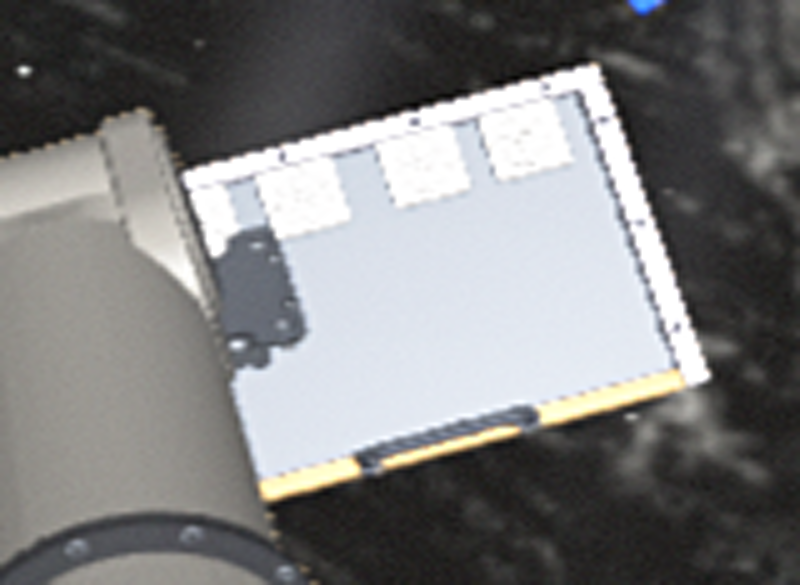

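Request:
jog_arm:
  rows:
    - [-0.01,-0.03,0,0,0,0]
    - [-0.01,-0.05,0,0,0,0]
    - [-0.015,-0.07,0,0,0,0]
    - [-0.018,-0.075,0,0,0,0]
    - [-0.02,-0.08,0,0,0,0]
    - [-0.022,-0.08,0,0,0,0]
    - [-0.023,-0.08,0,0,0,0]
    - [-0.023,-0.08,0,0,0,0]
    - [-0.023,-0.08,0,0,0,0]
    - [-0.023,-0.07,0,0,0,0]
    - [-0.02,-0.06,0,0,0,0]
    - [-0.015,-0.045,0,0,0,0]

```text
time: 23.55
position: [543.4, 152.9, 82.5]
tcp_rot: [[-0.304, -0.0, -0.953], [0.953, -0.0, -0.304], [-0.0, -1.0, 0.0]]
ft_force: [-0.9, 0.5, -4.4]
finger_gap: 8.9
```

Request:
jog_arm:
  rows:
    - [-0.01,-0.029,0,0,0,0]
    - [-0.01,-0.029,0,0,0,0]
    - [-0.011,-0.029,0,0,0,0]
    - [-0.011,-0.029,0,0,0,0]
    - [-0.011,-0.029,0,0,0,0]
    - [-0.011,-0.029,0,0,0,0]
    - [-0.011,-0.029,0,0,0,0]
    - [-0.011,-0.029,0,0,0,0]
    - [-0.012,-0.029,0,0,0,0]
    - [-0.012,-0.029,0,0,0,0]
    - [-0.012,-0.029,0,0,0,0]
    - [-0.012,-0.029,0,0,0,0]

```text
time: 25.05
position: [545.4, 146.7, 99.8]
tcp_rot: [[-0.305, -0.0, -0.952], [0.952, 0.0, -0.305], [0.0, -1.0, -0.0]]
ft_force: [-0.1, 0.6, -4.9]
finger_gap: 8.6
```

```bash
python3 snap.py s7
```

```text
25.05 [545.4 146.7  99.8] [  0.7 129.3] [-0.1  0.6 -4.9] 8.6
```

View pics/s7.png

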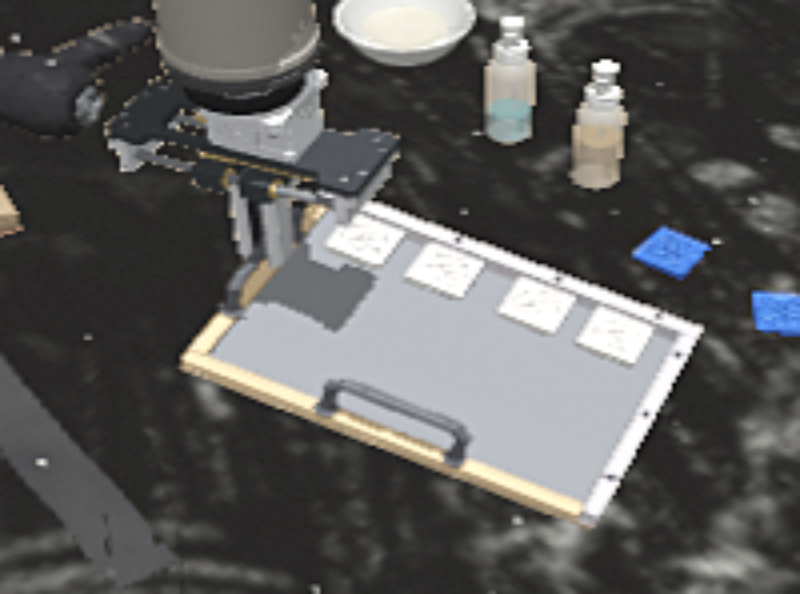

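Request:
jog_arm:
  rows:
    - [-0.011,-0.024,0,0,0,0]
    - [-0.011,-0.024,0,0,0,0]
    - [-0.011,-0.024,0,0,0,0]
    - [-0.011,-0.024,0,0,0,0]
    - [-0.011,-0.024,0,0,0,0]
    - [-0.011,-0.024,0,0,0,0]
    - [-0.011,-0.024,0,0,0,0]
    - [-0.011,-0.024,0,0,0,0]
    - [-0.011,-0.024,0,0,0,0]
    - [-0.011,-0.024,0,0,0,0]
    - [-0.011,-0.024,0,0,0,0]
    - [-0.011,-0.024,0,0,0,0]

```text
time: 26.6
position: [547.5, 140.3, 114.2]
tcp_rot: [[-0.304, -0.0, -0.953], [0.953, -0.0, -0.304], [-0.0, -1.0, 0.0]]
ft_force: [-0.8, 2.5, -5.7]
finger_gap: 9.1
```

```bash
python3 snap.py s8
```

```text
26.6 [547.5 140.3 114.2] [  0.6 122.7] [-0.8  2.5 -5.7] 9.1
```

View pics/s8.png

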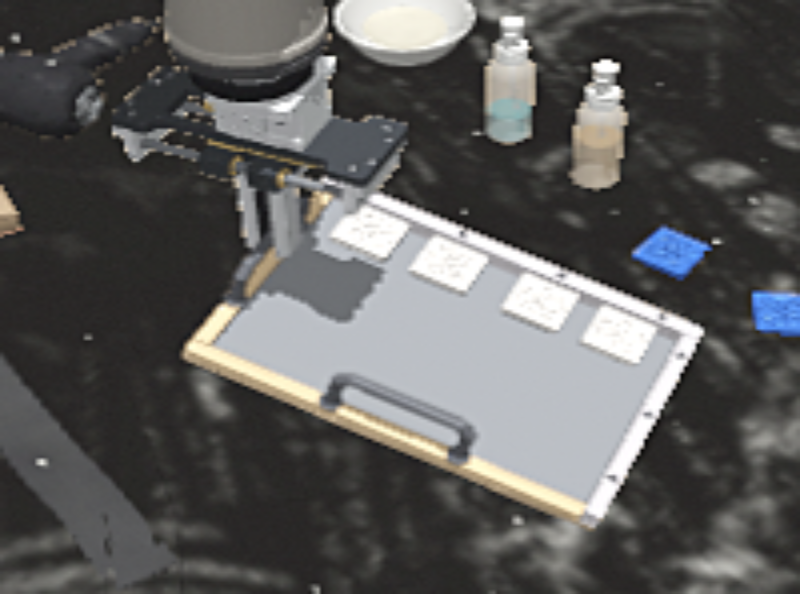

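Request:
jog_arm:
  rows:
    - [-0.01,-0.019,0,0,0,0]
    - [-0.01,-0.019,0,0,0,0]
    - [-0.01,-0.019,0,0,0,0]
    - [-0.01,-0.019,0,0,0,0]
    - [-0.01,-0.019,0,0,0,0]
    - [-0.01,-0.019,0,0,0,0]
    - [-0.01,-0.019,0,0,0,0]
    - [-0.01,-0.019,0,0,0,0]

```text
time: 27.65
position: [548.7, 136.5, 121.8]
tcp_rot: [[-0.304, 0.0, -0.953], [0.953, -0.0, -0.304], [-0.0, -1.0, 0.0]]
ft_force: [-0.6, 1.2, -3.7]
finger_gap: 8.8
```

```bash
python3 snap.py s9
```

```text
27.65 [548.7 136.5 121.8] [  0.6 118.6] [-0.6  1.2 -3.7] 8.8
```

View pics/s9.png

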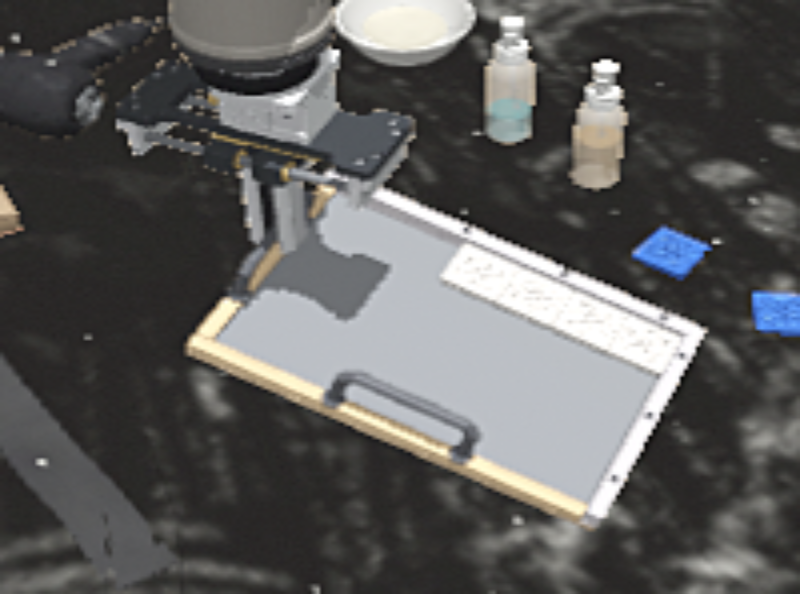

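Request:
jog_arm:
  rows:
    - [-0.02,-0.037,0,0,0,0]
    - [-0.02,-0.037,0,0,0,0]
    - [-0.02,-0.037,0,0,0,0]
    - [-0.02,-0.037,0,0,0,0]
    - [-0.02,-0.037,0,0,0,0]
    - [0,0,0,0,0,0]
    - [0.02,0.037,0,0,0,0]
    - [0.04,0.073,0,0,0,0]
    - [0.04,0.074,0,0,0,0]
    - [0.04,0.075,0,0,0,0]
    - [0.04,0.08,0,0,0,0]
    - [0.04,0.08,0,0,0,0]

```text
time: 29.2
position: [546.8, 142.3, 109.7]
tcp_rot: [[-0.304, -0.0, -0.953], [0.953, -0.0, -0.304], [-0.0, -1.0, 0.0]]
ft_force: [1.3, -0.3, -4.7]
finger_gap: 9.1
```

```bash
python3 - <<'E'
from workcell import bot
from h import *
s=bot.get_state();print(s['time'],((s['position'][:2]-TT)@Rt),s['position'],s['ft_force'])
r,a0=299.08,11.57
z=s['position'][2]+18.8-1.5;t=np.degrees(np.arcsin(z/r))-a0;print(t)
a=np.radians(np.linspace(t,0,13)+a0)
print((np.diff(-np.cos(a))*r/50).round(3),(-np.diff(np.sin(a))*r/50).round(3))
E
```

```text
29.2 [  0.5906533  124.71709523] [546.79167879 142.28139141 109.70090616] [ 1.27072005 -0.31043958 -4.70217004]
13.557788778151338
[-0.049 -0.047 -0.045 -0.043 -0.04  -0.038 -0.036 -0.034 -0.032 -0.029
 -0.027 -0.025] [0.107 0.108 0.109 0.11  0.111 0.112 0.112 0.113 0.114 0.114 0.115 0.115]
```

Request:
jog_arm:
  rows:
    - [0.046,0.1,0,0,0,0]
    - [0.046,0.105,0,0,0,0]
    - [0.044,0.11,0,0,0,0]
    - [0.043,0.11,0,0,0,0]
    - [0.04,0.11,0,0,0,0]
    - [0.038,0.11,0,0,0,0]
    - [0.036,0.11,0,0,0,0]
    - [0.034,0.11,0,0,0,0]
    - [0.03,0.1,0,0,0,0]
    - [0.022,0.08,0,0,0,0]
    - [0.015,0.06,0,0,0,0]
    - [0.012,0.045,0,0,0,0]

```text
time: 30.7
position: [540.6, 161.7, 52.4]
tcp_rot: [[-0.304, -0.0, -0.953], [0.953, -0.0, -0.304], [-0.0, -1.0, 0.0]]
ft_force: [0.0, -2.4, -5.5]
finger_gap: 9.0
```

Request:
jog_arm:
  rows:
    - [0.01,0.035,0,0,0,0]
    - [0.008,0.035,0,0,0,0]
    - [0.008,0.03,0,0,0,0]
    - [0.006,0.025,0,0,0,0]
    - [0.004,0.02,0,0,0,0]
    - [0.002,0.01,0,0,0,0]
    - [0,0,0,0,0,0]

```text
time: 31.58
position: [540.1, 163.4, 45.2]
tcp_rot: [[-0.304, 0.0, -0.953], [0.953, 0.0, -0.304], [0.0, -1.0, -0.0]]
ft_force: [-2.8, -3.4, 5.3]
finger_gap: 8.9
```

Request:
jog_arm:
  rows:
    - [0,0.015,0,0,0,0]
    - [0,0.015,0,0,0,0]
    - [0,0,0,0,0,0]

```text
time: 31.95
position: [540.9, 163.7, 44.6]
tcp_rot: [[-0.304, 0.002, -0.953], [0.953, 0.001, -0.304], [0.0, -1.0, -0.002]]
ft_force: [-4.6, -4.7, 18.9]
finger_gap: 9.1
```

```bash
python3 snap.py s10;python3 - <<'E'
from workcell import bot
from h import *
s=bot.get_state()
f=bot.grab_frame("top");cv2.imwrite("pics/t3.png",cv2.resize(f["color"][170:300,190:350,::-1],None,fx=5,fy=4.5,interpolation=cv2.INTER_CUBIC))
E
```

```text
31.95 [540.9 163.7  44.6] [  1.6 146.8] [-4.6 -4.7 18.9] 9.1
```

View pics/s10.png

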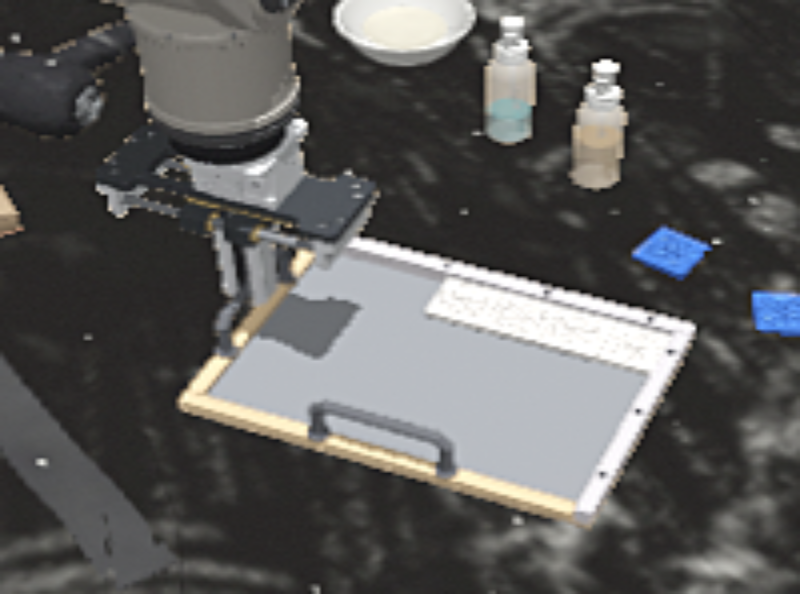

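View pics/t3.png

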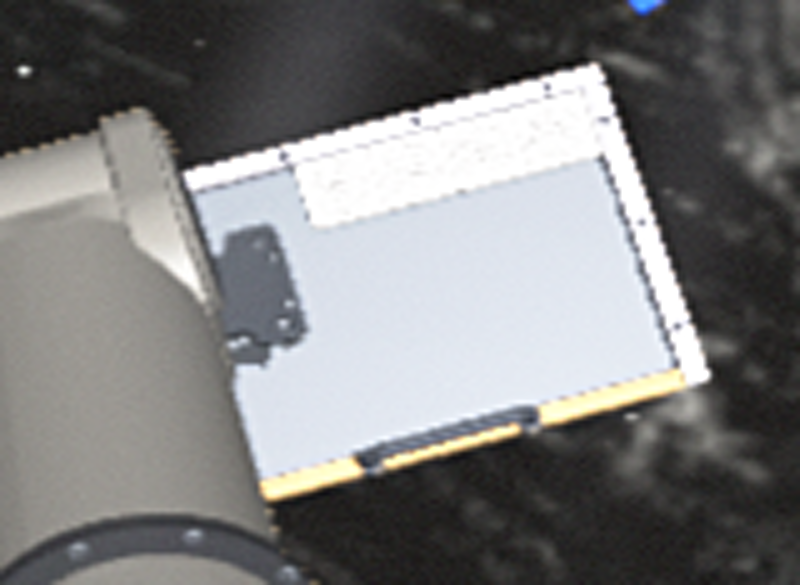

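Request:
jog_arm:
  rows:
    - [0,-0.03,0,0,0,0]
    - [0,0,0,0,0,0]

```text
time: 32.3
position: [540.1, 163.7, 44.8]
tcp_rot: [[-0.305, 0.0, -0.952], [0.952, 0.0, -0.305], [0.0, -1.0, -0.0]]
ft_force: [-0.2, -1.9, 0.7]
finger_gap: 9.0
```

Request:
jog_arm:
  rows:
    - [0,0,0,0,0,0]
    - [0,0,0,0,0,0]
    - [0,0,0,0,0,0]
    - [0,-0.3,0,0,0,0]
    - [0,-0.6,0,0,0,0]
    - [0,-0.8,0,0,0,0]
    - [0,-0.8,0,0,0,0]
    - [0,-0.8,0,0,0,0]
    - [0,-0.6,0,0,0,0]
    - [0,-0.3,0,0,0,0]
    - [0,0,0,0,0,0]
  claw: 0.45

```text
time: 33.67
position: [540.3, 163.6, 255.6]
tcp_rot: [[-0.305, 0.001, -0.952], [0.952, 0.001, -0.305], [0.0, -1.0, -0.001]]
ft_force: [0.3, 0.3, -1.1]
finger_gap: 42.3
```

Request:
jog_arm:
  rows:
    - [0.5,-0.3,0.4,0,0,0]
    - [0.5,-0.3,0.4,0,0,0]
    - [0.5,-0.3,0.4,0,0,0]
    - [0.5,0,0.4,0,0,0]
    - [0.5,0,0.4,0,0,0]
    - [0,0,0,0,0,0]
    - [0,0,0,0,0,0]

```text
time: 34.55
position: [406.9, 251.5, 299.0]
tcp_rot: [[-0.304, -0.001, -0.953], [0.953, -0.001, -0.304], [-0.001, -1.0, 0.001]]
ft_force: [0.5, -0.9, 0.5]
finger_gap: 42.1
```

```bash
python3 - <<'E'
from workcell import bot
from h import *
s=bot.get_state();print(s['time'],s['position'],s['ft_force'],s['finger_gap'])
for n,a in (("top",(170,300,190,350)),("scene",(150,290,180,360))):
    f=bot.grab_frame(n);cv2.imwrite(f"pics/{n}_e.png",f["color"][:,:,::-1]);c=f["color"][a[0]:a[1],a[2]:a[3],::-1];cv2.imwrite(f"pics/{n}_ec.png",cv2.resize(c,None,fx=4.2,fy=4.2,interpolation=cv2.INTER_CUBIC))
f=bot.grab_frame("wrist");cv2.imwrite("pics/w_e.png",f["color"][:,:,::-1])
E
```

```text
34.55 [406.9265874  251.54162435 298.97610479] [ 0.52794911 -0.86075236  0.45193085] 42.14230217746633
```

View pics/top_ec.png

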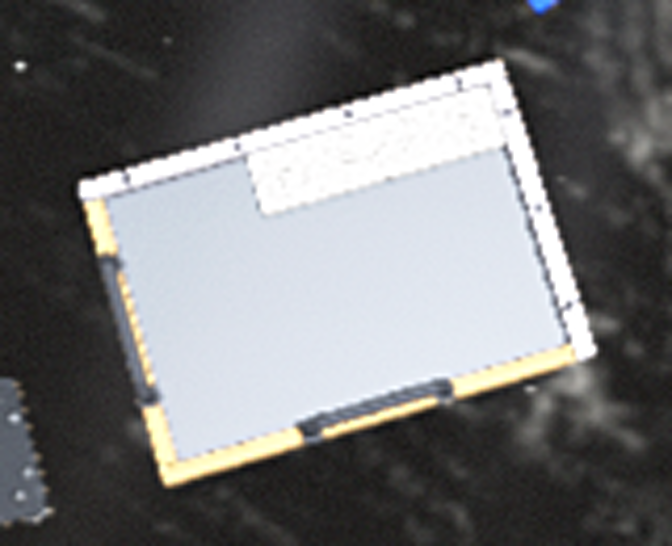

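View pics/scene_ec.png

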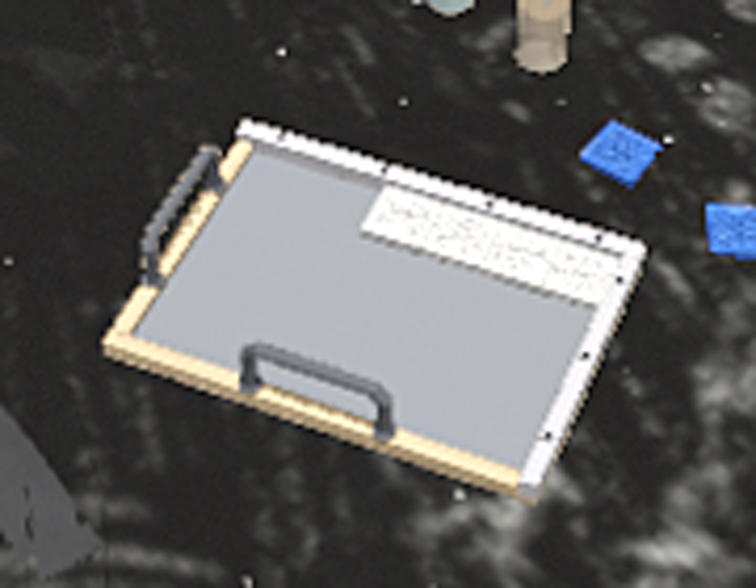

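View pics/w_e.png

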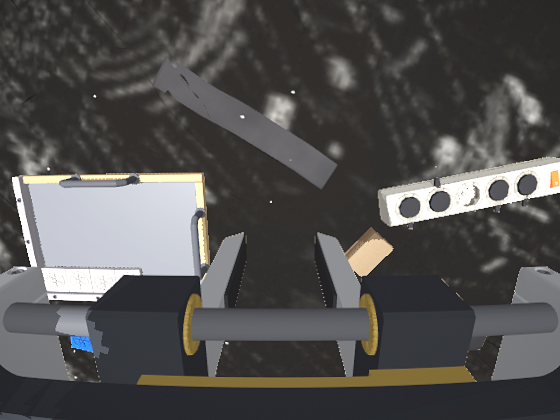

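```bash
python3 - <<'E'
from workcell import bot
from h import *
s=bot.get_state()
# position so row centre (tray 73,-52, z21) images around (280,120) in wrist: report tcp target
f=bot.grab_frame("wrist")
R=s['tcp_rot'];c=np.array([*(Rt@[73,-52]+TT),21.])
best=None
for z in (150,):
    for dx in range(-40,1,40):
        pass
T0=np.eye(4);T0[:3,:3]=R;T0[:3,3]=[0,0,150];T=T0@f["mount"]
p=ray(f,[[280,130]],21,T)[0];tgt=c[:2]-p[:2];print(tgt,np.hypot(*tgt))
d=np.array([*tgt,150])-s['position'];print((R.T@d)/50)
E
```

```text
[735.87273318  17.63487879] 736.0840090550464
[-6.44864618  2.98541943 -4.84609041]
```

Request:
jog_arm:
  rows:
    - [-0.64,0,-0.48,0,0,0]
    - [-0.64,0,-0.48,0,0,0]
    - [-0.64,0,-0.48,0,0,0]
    - [-0.64,0,-0.48,0,0,0]
    - [-0.64,0,-0.48,0,0,0]
    - [-0.64,0.4,-0.48,0,0,0]
    - [-0.64,0.4,-0.48,0,0,0]
    - [-0.64,0.4,-0.48,0,0,0]
    - [-0.64,0.4,-0.48,0,0,0]
    - [-0.64,0.3,-0.48,0,0,0]
    - [0,0,0,0,0,0]
    - [0,0,0,0,0,0]

```text
time: 36.25
position: [732.6, 20.2, 204.4]
tcp_rot: [[-0.304, -0.001, -0.953], [0.953, -0.0, -0.304], [0.0, -1.0, 0.001]]
ft_force: [-0.3, 0.5, 1.3]
finger_gap: 42.2
```

```bash
python3 - <<'E'
from workcell import bot
from h import *
s=bot.get_state();print(s['time'],s['position'],s['ft_force'])
f=bot.grab_frame("wrist");cv2.imwrite("pics/w_f.png",f["color"][:,:,::-1])
T=np.eye(4);T[:3,:3]=s['tcp_rot'];T[:3,3]=s['position'];T=T@f["mount"];np.save("Tf.npy",T)
E
```

```text
36.25 [732.62494586  20.22508628 204.35196917] [-0.29086621  0.46593594  1.3439307 ]
```

View pics/w_f.png

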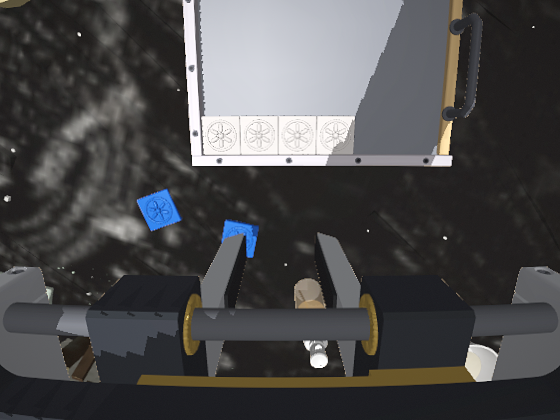

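```bash
python3 - <<'E'
from workcell import bot
from h import *
a=cv2.imread("pics/w_f.png");cv2.imwrite("pics/w_fc.png",cv2.resize(a[95:175,180:370],None,fx=4.2,fy=4.2,interpolation=cv2.INTER_CUBIC))
f=bot.grab_frame("wrist");T=np.load("Tf.npy")
u=[[353,116],[205,116],[354,154],[452,166],[193,166]]
print(((ray(f,u,[21,21,21,28,28],T)[:,:2]-TT)@Rt).round(1))
E
```

```text
[[  55.7   35. ]
 [  55.  -134. ]
 [  98.9   38.3]
 [ 111.7  155. ]
 [ 111.3 -149.7]]
```

View pics/w_fc.png

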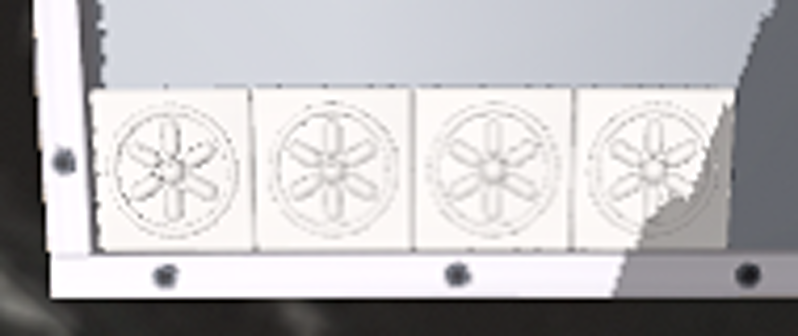

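```bash
python3 - <<'E'
from workcell import bot
from h import *
a=cv2.imread("pics/top0.png").astype(int);b=cv2.imread("pics/top_e.png").astype(int)
for n,(u,v,h) in dict(tape=(406,242,24),jar=(383,300,18),block=(129,267,18)).items():
    print(n,np.abs(a-b)[v-h:v+h,u-h:u+h].mean())
print(bot.get_state()['ft_force'].round(1)); bot.hand_in()
E
```

```text
tape 1.9910300925925926
jar 1.779320987654321
block 124.51517489711934
[ 0.3  0.7 -0. ]
the job is handed in; nothing more can be done
```

```bash
python3 - <<'E'
from h import *
K=np.array([[308.486,0,280.077],[0,308.486,206.035],[0,0,1]])
M=np.array([[.9999986,-.00112793,.00122108,-.5318],[-.00146593,-.2520214,.9677205,-180.038],[-.00078378,-.967721,-.2520227,72.836],[0,0,0,1]])
T=np.eye(4);T[:3,:3]=[[-.304,-.001,-.953],[.953,-.001,-.304],[-.001,-1,.001]];T[:3,3]=[406.9,251.5,299]
print(ray(dict(mtx=K,k1=-.0705),[[370,251]],26,T@M))
Kt=np.array([[519.4747,0,278.887],[0,519.4747,216.704],[0,0,1]])
E_=np.array([[.01655737,-.98146787,.19091011,350.730],[-.99979016,-.018555,-.00868075,12.548],[.01206222,-.19072631,-.98156914,1500.76],[0,0,0,1]])
print(ray(dict(mtx=Kt,k1=.00369,extrinsics=E_),[[130,266]],26))
E
```

```text
[[476.69167511 423.66512207  26.        ]]
[[487.54490331 418.33606096  26.        ]]
```

I tipped the tray twice without the arm going near a tile, set it down flat and handed the job in at about 36 s of the 58 s allowed. No verdict was reported.

- **Fence tip:** I lifted the near handle slowly to about 32° on the fence side. The tiles slid at about 16° and ended up square along the fence.
- **End-stop tip:** I lifted the side handle to about 18°. All four slid along the fence and closed up against the end stop.
- **Setting down:** Both times I lowered the tray slowly and kept pressing slightly after it touched down (26 N and 19 N at the wrist).

**Last checks:**
- **Row:** A close wrist view shows the four white tiles as one closed, square row against the end stop. Measured from the fence, the row's near edge is at about x = 51 mm, as it should be for tiles flush with it. The row's free end is within about 3 mm of the ideal y = 36 mm.
- **Tray:** It looks flat in all three cameras.
- **Arm:** It was clear of everything, with about zero wrist force.
- **Tape and jar:** Both look unchanged from the first picture.
- **Sanding block:** I could not compare it directly, because the picture difference at its spot was large, probably the arm covering it in the last top view. A rough position from the wrist camera, worked out after handing in, differs by about 12 mm from the first top view. The wrist camera's positions elsewhere were off by 4–5 mm, and I picked the pixels by eye. The arm never went down near the block, so I do not believe it moved, but these checks do not prove it.

Tile speeds were not measured. The slow tipping was planned to keep them below 0.5 m/s.

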